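Set the blue-combed gel cassette in the casting stand

TASK

Take the gel cassette with the blue comb out of the rack by its comb tab and set it in the white casting stand: lean its top well forward, slide its lower edge in from the front into the trough first, then straighten it up against the backrest so that it passes under the two green hooks. Leave it there, centred, lower edge fully down and flat against the backrest, and let go; leave the orange cassette alone.

Things in the scene. Friction and masses are not known exactly. Their poses are not given: they have to be found in the camera images.
- blue_tab (a point): Centre of the blue grip tab, 44 wide (y) x 12 thick (x) x 44 mm tall (z up), of the gel cassette with the BLUE comb; pinch it across x from above. The cassette is an upright glass plate pair with white side strips, 116 wide (y), 8 thick (x), 80 mm tall, about 0.15 kg, both faces alike. This point is 102 mm above its lower edge, 22 mm above the glass and 22 mm below the tab's top.
- blue_foot (a point): Middle of the blue cassette's lower edge (centre of its 8 x 116 mm underside), axes as blue_tab. At the start it stands upright on the floor of one of two slots (11 mm wide, 22 mm deep, 90 mm apart) of a fixed grey rack, 150 x 150 x 30 mm; which slot varies. Pull it straight up out of the slot.
- orange_tab (a point): Centre of the grip tab of the other cassette, alike but with an ORANGE comb, standing in the rack's other slot, 90 mm from the blue one. Leave it alone.
- rest: White stand, fixed. Origin: corner where the trough floor meets the backrest, mid width. z up along the backrest (leans back 10 deg from vertical); x from the open front into the backrest (its face x=0); y along the trough, 130 mm. Floor z=0 from x=0 to -16 mm, then a lip slopes up 45 deg to x=-31, z=15 mm. The seated cassette lies flat on the backrest, foot at x=-4, z=0, and stays by its weight.
- hooks (a point): Midway between the two green hooks, in the backrest's face (x=0), at their undersides: 88 mm up the rest's z; axes as rest. Hooks lie at 44 to 58 mm either side in y, reach forward to x=-24 mm, 8 mm thick (z). A cassette leaning 20 to 35 deg forward from the backrest and slid down along its own slant passes in front of them; its foot down, its glass swings under them and its tab between them.
Not all that is in view belongs to the job. What is shaped like the part that bears blue_tab but pink or red is not meant. What is shaped like the part that bears rest but red is not meant.

How it is judged:
By the outcome, as a careful person would: the job done as asked, in the order asked, and still so for the second after the job is handed in, with the robot touching nothing.
It also fails if it takes over 38 s, if anything falls off the work surface, if the arm or the gripper's body presses on something with over 40 N, if the wrist force passes 120 N, or if a joint passes its speed limit or range.

ROBOT

A 6-joint arm with a two-finger parallel gripper is mounted at the origin on a cart in front of the work surface, level with it; the furniture and walls round the work are solid. World frame = base frame: x ahead of the robot, y to its left, z up, the work surface at z = 0. Lengths are in m, angles in rad, forces in N, time in s.
With the tool pointing down it reaches from about 0.35 to 0.775 m from the base axis. Payload 7.3 kg.
Tool frame: the origin (TCP) lies midway between the tips of the shut fingers; the grasp point (between the pads) lies 19 mm behind it (arm.grip_depth is the distance from the TCP to the grasp point, in m); z points along the fingers, y is the direction in which the jaws open and shut (so a half turn about z gives the same grasp; the last joint's range is limited). The gripper opens to 92 mm and grips with 3 to 60 N. Pads are 19 mm wide; open, the fingers measure 130 mm over their backs; the gripper's body (75 mm by 190 mm) begins 47 mm behind the grasp point.
Start: joints at [1.001, 0.342, 1.524, -0, 1.275, -0.146], TCP at [0.216, 0.479, 0.227] pointing down, gripper open.
Joint ranges: [-2.53, 2.53], [-0.77, 2.02], [0.04, 2.7], [-1, 4.14], [0.28, 2.66], [-3.11, 3.11]. Speed limits (rad/s): [2.57, 2.57, 3.14, 3.14, 3.14, 3.14].

INTERFACE

Orientations are given as a unit quaternion [w, x, y, z].
In Python, from station import arm gives the robot as it stands. The module is installed in compiled form; this text tells all that it offers.
- The arm moves only by the tool move_arm, never from a script. Its argument "commands" is a list that holds one entry, the list of rows, each a list of 6 numbers: the shift along the world's x, y, z in cm, then the turn, a rotation vector about the world's x, y, z in units of 8 degrees (1.0 is 8 degrees). A call has 1 to 20 rows; each row is the pose to reach, as a shift and turn from the pose commanded when the call began; what a row does not reach only later rows make up. A row lasts 1/8 s, in which the tool goes at most 62.5 mm and 10.7 degrees, less where a joint would pass 70% of its speed; a pose out of reach is approached as far as the arm can. A call with a gripper value outside its range is refused whole. "hand" is the opening, from 0 (shut) to 1 (fully open), set as the call begins (left out, the last holds). The fingers move at their own pace and stop on an object; "grip_force" is the grip in N (left out, the last holds). Time passes only in rows, so rows that repeat a pose let the fingers close. It gives the time, the measured TCP pose, the force and the opening at its end, in the units of the state.
- arm.get_obs(): the state, without advancing time (a new reading comes with each control period).
- arm.camera(name): name is "side" or "top"; returns the picture (420x560x3 uint8, red, green, blue); there is no depth.
- arm.camera_info(name): a dict with "camera_matrix" (3x3 intrinsics, pixels), "R" (3x3) and "t" (3): a world point X has camera coordinates R X + t. Camera axes: x right, y down, z forward; pixel columns grow to the right and rows downward; lengths in m; the calibration is good to about 2 mm. A picture is of the moment at which its call begins. camera_info takes no time and is no camera call.
- arm.hand_in(): hands the job in, once; it reports no verdict.
The state is a dict: "clock": time; "joints": joint angles; "qvel": joint speeds; "joint_torque": joint torques, N m; "tcp_pos": TCP position; "ee_rot": TCP orientation; "ft_force": force on the tool from outside, world axes, zero at the start; "moment": the same for the moment, N m; "finger_gap": finger opening in m.
Only numpy, scipy, OpenCV 4.12 (cv2) and the standard library are available. Lean on these libraries where they do the work, as an engineer would, in place of code of your own. Each camera call takes 0.05 s, during which the arm holds its last target.

## Working session

There is one attempt and no reset: what is moved stays moved. The work goes in short steps, Python scripts to look and compute and a tool call to move; the robot and the scene stay as the last step left them, time stands still between calls to the robot, and variables do not carry over. Pictures are saved under pics/ and viewed, and the job is handed in when it is done.

Besides the shell and the picture viewer there is one more tool, called as name([rows], argument=value, ...), one row to a line, values as JSON. move_arm: Moves the arm, as the interface text tells. Its arguments: {"type":"object","properties":{"commands":{"type":"array"},"hand":{"type":"number"},"grip_force":{"type":"number"}},"required":["commands"]}

```bash
ls; mkdir -p pics; python3 - <<'E'
from station import arm
import cv2,numpy as np
for n in("side","top"):
    cv2.imwrite(f"pics/{n}0.png",cv2.resize(arm.camera(n)[:,:,::-1],(800,600),interpolation=cv2.INTER_CUBIC))
    print(n,arm.camera_info(n))
print(arm.get_obs(),arm.grip_depth)
E
```

```text
pics
side {'camera_matrix': array([[496.11777148,   0.        , 273.74240973],
       [  0.        , 496.11777148, 218.39391675],
       [  0.        ,   0.        ,   1.        ]]), 'R': array([[-0.9741771 , -0.22536441,  0.01377895],
       [-0.15446573,  0.62070773, -0.76867565],
       [ 0.16467943, -0.75095459, -0.63949033]]), 't': array([0.4668332 , 0.22169672, 1.41328318])}
top {'camera_matrix': array([[425.60758966,   0.        , 287.71406625],
       [  0.        , 425.60758966, 210.9464461 ],
       [  0.        ,   0.        ,   1.        ]]), 'R': array([[-0.01788885, -0.99975789,  0.01281201],
       [-0.99014224,  0.01593349, -0.13915627],
       [ 0.13891844, -0.01517505, -0.99018755]]), 't': array([-0.10649621,  0.51463891,  1.36901195])}
{'clock': 0.1, 'joints': array([ 1.00099221e+00,  3.42654577e-01,  1.52489881e+00, -1.62616787e-05,
        1.27538823e+00, -1.46024539e-01]), 'qvel': array([-0.00023025, -0.00067022, -0.00133234, -0.00081684, -0.00147836,
        0.00085694]), 'joint_torque': array([ 5.44867580e-04, -4.32005596e+01, -2.44693637e+01,  7.18445540e-02,
        5.25597122e-02, -7.26399412e-05]), 'tcp_pos': array([0.21568979, 0.47826323, 0.22612158]), 'ee_rot': array([-2.29001482e-04,  2.10305433e-01,  9.77635499e-01, -6.34464600e-04]), 'ft_force': array([ 0.35803106,  0.32803281, -0.06422081]), 'moment': array([-0.00289667,  0.00490052,  0.04347529]), 'finger_gap': 0.0918429798104612} 0.0188
```

View pics/side0.png

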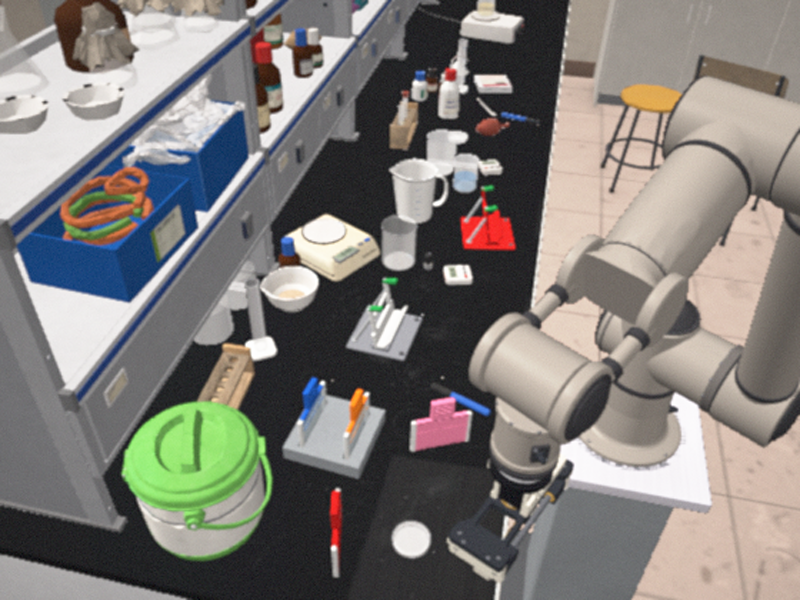

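View pics/top0.png

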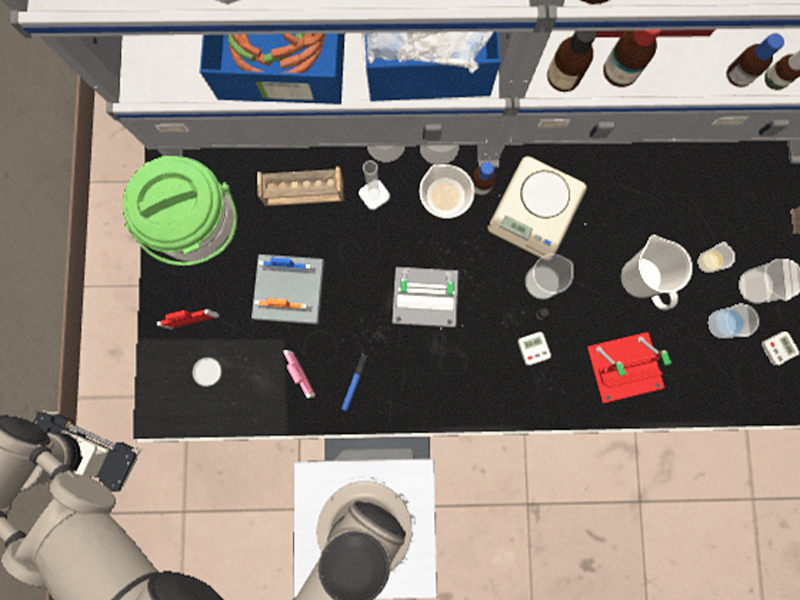

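The side view (800 px scale) shows these candidates:
- Blue tab at (312,392) in the rack. Orange is at (356,405). The pink cassette at (440,425) and the red one at (335,530) are decoys.
- White/grey stand at (385,325). The red stand at (488,230) is a decoy.

In the top view, blue is at (287,265), orange at (283,303) and the white stand at (427,297). I choose the blue cassette and the white stand, and will check both in close crops.

```bash
cat > crop.py <<'E'
import cv2,numpy as np
def crop(img,c0,r0,c1,r1,k,fn):
    im=cv2.resize(img[r0:r1,c0:c1,::-1],None,fx=k,fy=k,interpolation=cv2.INTER_CUBIC)
    for c in range((c0+9)//10*10,c1,10):
        cv2.putText(im,str(c),((c-c0)*k,8),0,0.3,(0,255,255),1); cv2.line(im,((c-c0)*k,10),((c-c0)*k,14),(0,255,255),1)
    for r in range((r0+9)//10*10,r1,10):
        cv2.putText(im,str(r),(0,(r-r0)*k+4),0,0.3,(0,255,255),1)
    cv2.imwrite(fn,im)
E
python3 - <<'E'
from station import arm
from crop import crop
s=arm.camera("side");t=arm.camera("top")
import numpy as np; np.savez("im0.npz",s=s,t=t)
crop(s,195,255,275,335,7,"pics/s_rack.png")
crop(s,235,185,305,255,8,"pics/s_stand.png")
crop(t,170,170,235,235,8,"pics/t_rack.png")
crop(t,268,180,328,235,10,"pics/t_stand.png")
E
```

```text
(no output)
```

View pics/s_rack.png

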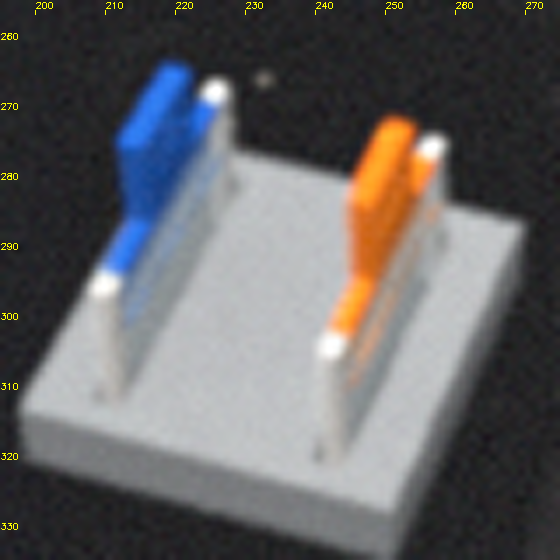

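View pics/s_stand.png

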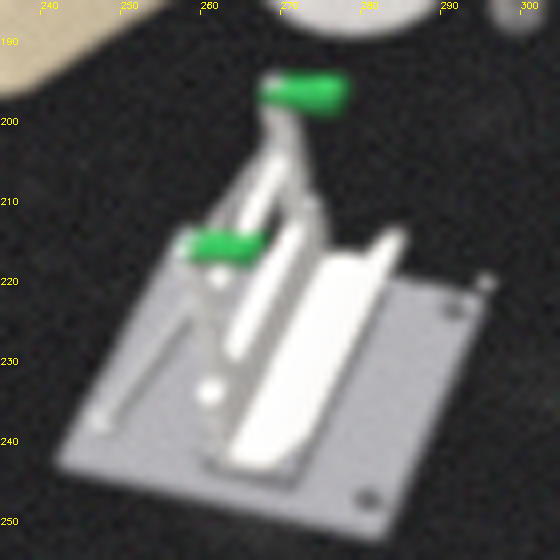

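View pics/t_rack.png

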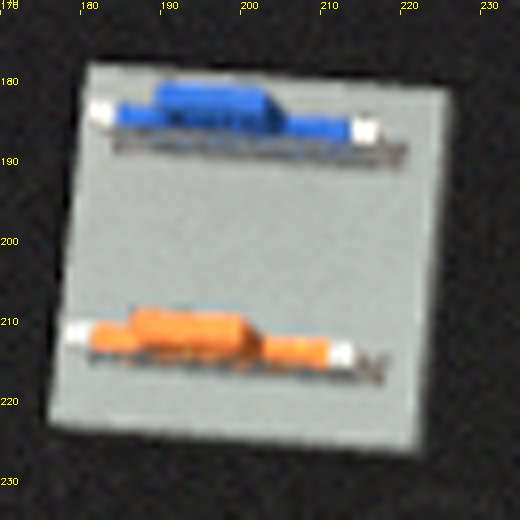

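View pics/t_stand.png

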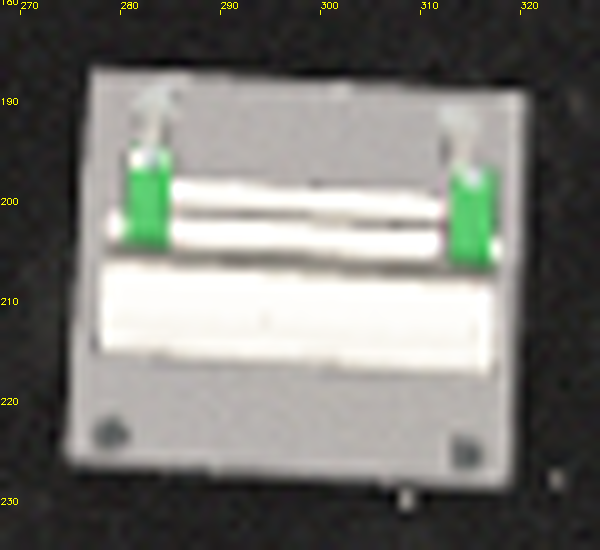

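```bash
cat > fit.py <<'E'
import numpy as np,cv2
from scipy.optimize import least_squares
from scipy.spatial.transform import Rotation as Ro
from station import arm
I={n:arm.camera_info(n) for n in("side","top")}
def proj(n,X):
    c=I[n];P=np.atleast_2d(X)@c["R"].T+c["t"];p=P@c["camera_matrix"].T
    return p[:,:2]/p[:,2:]
def cas(p,L,zf=0.008):  # L local: x,y,z(from foot)
    x,y,w=p[:3];return Ro.from_euler('z',w).apply(np.atleast_2d(L))+[x,y,zf]
def st(p,L):
    x,y,z,w=p[:4];return (Ro.from_euler('z',w)*Ro.from_euler('y',np.radians(10))).apply(np.atleast_2d(L))+[x,y,z]
mm=1e-3
def box(x0,x1,y0,y1,z0,z1):
    c=np.array([[x,y,z] for x in(x0,x1) for y in(y0,y1) for z in(z0,z1)])*mm
    return [(c[i],c[j]) for i in range(8) for j in range(i+1,8) if bin(i^j).count('1')==1]
def overlay(img,n,segs,c0,r0,c1,r1,k,fn):
    im=cv2.resize(img[r0:r1,c0:c1,::-1],None,fx=k,fy=k,interpolation=cv2.INTER_CUBIC)
    for a,b in segs:
        q=(proj(n,[a,b])+OFF-[c0,r0])*k
        cv2.line(im,*[tuple(int(round(v)) for v in r) for r in q],(255,0,255),1,cv2.LINE_AA)
    cv2.imwrite(fn,im)
OFF=0.0
E
cat > f1.py <<'E'
from fit import *
C=[("top",(0,58,80),(180.9,183.9)),("top",(0,-58,80),(217.5,186.4)),("top",(6,22,124),(190,180.4)),("top",(6,-22,124),(203.1,181.3)),
("side",(0,58,22),(211.4,312)),("side",(0,55,80),(210,295)),("side",(0,-55,80),(225.6,268)),("side",(6,-22,124),(218,263.9))]
S=[("top",(-24,51,88),(282.6,204.9)),("top",(-24,-51,88),(315,206.8)),("top",(-31,65,15),(277.8,215)),("top",(-31,-65,15),(317,217.3)),
("side",(-24,51,92),(267.9,215.8)),("side",(-24,-51,92),(278.5,196.9)),("side",(-31,-65,15),(285.4,214))]
def run(K,f,p0):
    fun=lambda p:np.concatenate([(proj(n,f(p,np.array(L)*mm))[0]-u) for n,L,u in K])
    r=least_squares(fun,p0);print(r.x.round(4),np.degrees(r.x[-1]).round(2));print(r.fun.reshape(-1,2).round(2).tolist());return r.x
pc=run(C,cas,[.5,.15,0]);ps=run(S,st,[.5,-.1,.03,0])
d=np.load("im0.npz")
seg=[cas(pc,np.array(s)) for s in box(-4,4,-58,58,22,80)+box(-6,6,-22,22,80,124)]
so=[st(ps,np.array(s)) for s in box(-24,0,44,58,88,96)+box(-24,0,-58,-44,88,96)+box(-16,0,-65,65,0,0)+box(-31,-31,-65,65,15,15)+box(0,0,-65,65,0,80)]
overlay(d['s'],"side",seg,195,255,275,335,7,"pics/o1.png");overlay(d['t'],"top",seg,170,170,235,235,8,"pics/o2.png")
overlay(d['s'],"side",so,235,185,305,255,8,"pics/o3.png");overlay(d['t'],"top",so,268,180,328,235,10,"pics/o4.png")
a=[cv2.resize(cv2.imread(f"pics/o{i}.png"),(400,400)) for i in(1,2,3,4)]
cv2.imwrite("pics/ov1.png",np.vstack([np.hstack(a[:2]),np.hstack(a[2:])])[:,:])
np.savez("pose.npz",pc=pc,ps=ps)
E
python3 f1.py
```

```text
[ 0.5935  0.169  -0.0791] -4.53
[[-0.35, 0.12], [-0.73, -0.11], [-1.01, -0.42], [0.07, -0.43], [-0.12, -0.92], [0.25, 0.71], [0.43, -1.05], [0.51, -0.73]]
[ 0.5242 -0.1496  0.0187 -0.0881] -5.05
[[-0.1, 0.48], [-0.06, 0.9], [0.01, -0.8], [0.18, -0.28], [0.18, 0.31], [-0.19, -0.11], [-0.36, -0.32]]
```

View pics/o1.png

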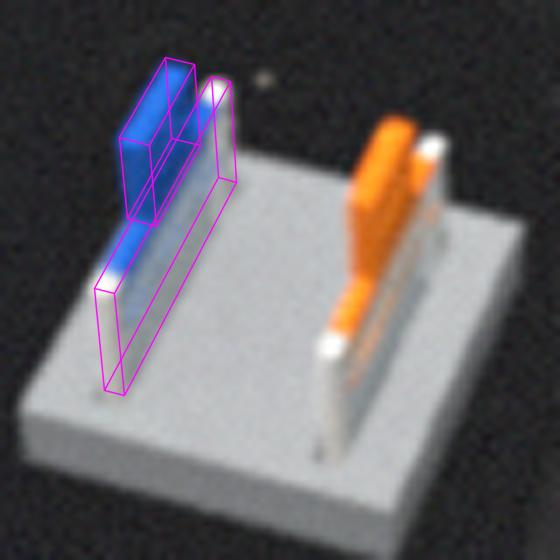

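View pics/o2.png

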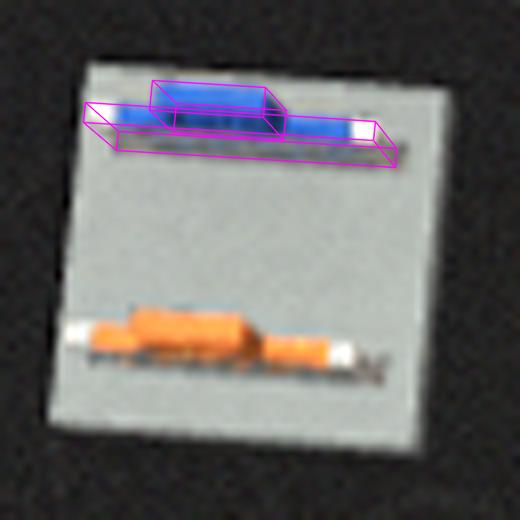

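View pics/o3.png

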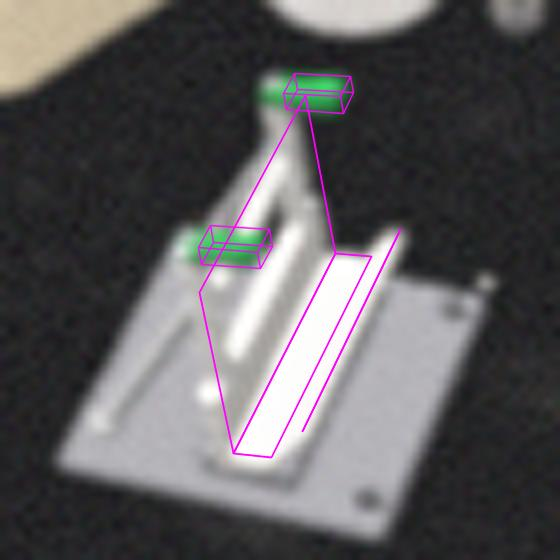

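View pics/o4.png

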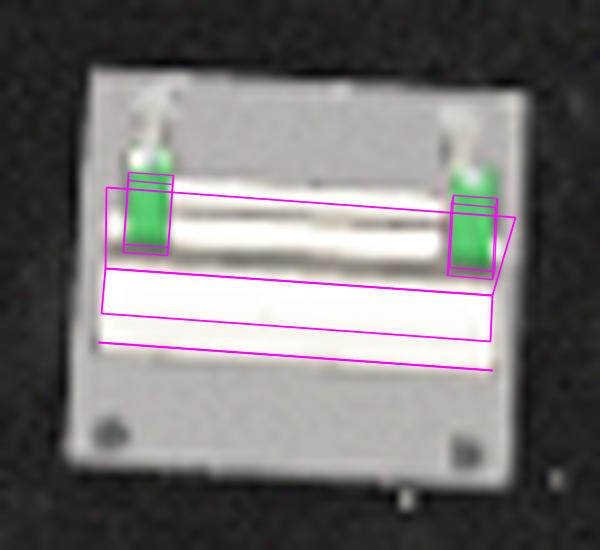

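```bash
cat > f2.py <<'E'
from fit import *
C=[("top",(0,58,80),(180.9,183.9)),("top",(0,-58,80),(217.6,186.5)),("top",(6,22,124),(190,180.4)),("top",(6,-22,124),(203.1,181.3)),
("side",(0,58,22),(211.4,312)),("side",(0,57,80),(209.7,295.8)),("side",(0,-57,80),(225.8,267.2)),("side",(6,-22,124),(218,263.9)),("side",(-6,-22,124),(222.3,264.6)),("side",(6,22,124),(212,274.8)),
("top",(-90,58,80),(178.3,211.7)),("top",(-90,-58,80),(214.6,214.2)),("top",(-84,22,124),(186.6,208.5)),("top",(-84,-22,124),(200.2,209.6)),
("side",(-90,58,22),(242.6,320.7)),("side",(-90,57,80),(241.9,304.3)),("side",(-90,-57,80),(256.6,275.2)),
("top",(30,75,22),(181,177.8)),("side",(30,75,22),(198.1,313.3)),("side",(-120,75,22),(251.4,327.9)),("side",(-120,-75,22),(270,287.1))]
S=[("top",(-24,51,88),(282.6,204.9)),("top",(-24,-51,88),(315,206.8)),("top",(-31,65,15),(277.8,215.1)),("top",(-31,-65,15),(317.1,217.3)),
("top",(0,65,0),(278.5,206.3)),("top",(0,-65,0),(317,208.2)),
("side",(-24,51,92),(267.9,215.8)),("side",(-24,-51,92),(278.5,196.9)),("side",(-31,-65,15),(285.3,214)),("side",(-31,65,15),(272.3,239)),("side",(0,65,0),(263.7,242.5))]
def f(q):
    pc,ps,o=q[:3],q[3:7],{"top":q[7:9],"side":q[9:11]}
    r=[proj(n,cas(pc,np.array(L)*mm))[0]+o[n]-u for n,L,u in C]+[proj(n,st(ps,np.array(L)*mm))[0]+o[n]-u for n,L,u in S]
    return np.concatenate(r+[q[7:11]/.7*.5])
r=least_squares(f,[.59,.17,-.08,.524,-.15,.02,-.07,0,0,0,0],loss='soft_l1',f_scale=.5)
q=r.x;print(q[:3].round(4),q[3:7].round(4),np.degrees(q[[2,6]]).round(2),q[7:].round(2))
R=f(q)[:-4].reshape(-1,2).round(2)
for k,e in zip(C+S,R):print(k[0],k[1],e)
J=r.jac;print("sd",(np.sqrt(np.diag(np.linalg.inv(J.T@J)))*.5).round(4))
d=np.load("im0.npz");pc,ps=q[:3],q[3:7]
seg=[cas(pc,np.array(s)) for s in box(-4,4,-58,58,22,80)+box(-6,6,-22,22,80,124)+box(-94,-86,-58,58,22,80)+box(-120,30,-75,75,-8,22)]
so=[st(ps,np.array(s)) for s in box(-24,0,44,58,88,96)+box(-24,0,-58,-44,88,96)+box(-16,0,-65,65,0,0)+box(-31,-31,-65,65,15,15)+box(0,0,-65,65,0,80)]
import fit
def ov(n,k,*a):
    fit.OFF=q[7:9] if n=="top" else q[9:11];overlay(d[n[0]],n,*a)
ov("side",0,seg,195,255,275,335,7,"pics/o1.png");ov("top",0,seg,170,170,235,235,8,"pics/o2.png")
ov("side",0,so,235,185,305,255,8,"pics/o3.png");ov("top",0,so,268,180,328,235,10,"pics/o4.png")
a=[cv2.resize(cv2.imread(f"pics/o{i}.png"),(400,300) if 0 else (400,400)) for i in(1,2,3,4)]
cv2.imwrite("pics/ovA.png",np.hstack(a[:2]));cv2.imwrite("pics/ovB.png",np.hstack(a[2:]))
np.savez("pose.npz",pc=pc,ps=ps,o=q[7:])
E
python3 f2.py
```

```text
[ 0.5939  0.1688 -0.0869] [ 0.5247 -0.1483  0.0213 -0.0915] [-4.98 -5.24] [0.39 0.08 0.01 0.56]
top (0, 58, 80) [ 0.11 -0.06]
top (0, -58, 80) [-0.4  -0.11]
top (6, 22, 124) [-0.55 -0.51]
top (6, -22, 124) [ 0.53 -0.41]
side (0, 58, 22) [-0.38 -0.48]
side (0, 57, 80) [-0.02  0.91]
side (0, -57, 80) [ 0.55 -0.22]
side (6, -22, 124) [ 0.47 -0.24]
side (-6, -22, 124) [0.36 0.1 ]
side (6, 22, 124) [-0.17  0.26]
top (-90, 58, 80) [-0.24 -0.06]
top (-90, -58, 80) [-0.02 -0.  ]
top (-84, 22, 124) [-0.12  0.05]
top (-84, -22, 124) [ 0.59 -0.04]
side (-90, 58, 22) [ 0.04 -0.59]
side (-90, 57, 80) [0.28 1.  ]
side (-90, -57, 80) [ 0.49 -0.61]
top (30, 75, 22) [-0.03  0.42]
side (30, 75, 22) [-0.07  0.14]
side (-120, 75, 22) [-0.23  0.13]
side (-120, -75, 22) [-0.53 -0.02]
top (-24, 51, 88) [-0.15  0.23]
top (-24, -51, 88) [-0.05  0.77]
top (-31, 65, 15) [-0.04 -1.13]
top (-31, -65, 15) [ 0.09 -0.38]
top (0, 65, 0) [-0.03  0.21]
top (0, -65, 0) [0.24 1.21]
side (-24, 51, 92) [-0.13  0.44]
side (-24, -51, 92) [-0.35  0.03]
side (-31, -65, 15) [-0.4  -0.12]
side (-31, 65, 15) [0.08 0.02]
side (0, 65, 0) [ 0.12 -0.66]
sd [0.0015 0.0021 0.0057 0.0018 0.0022 0.0017 0.012  0.6464 0.4818 0.5386
 0.5961]
```

View pics/ovA.png

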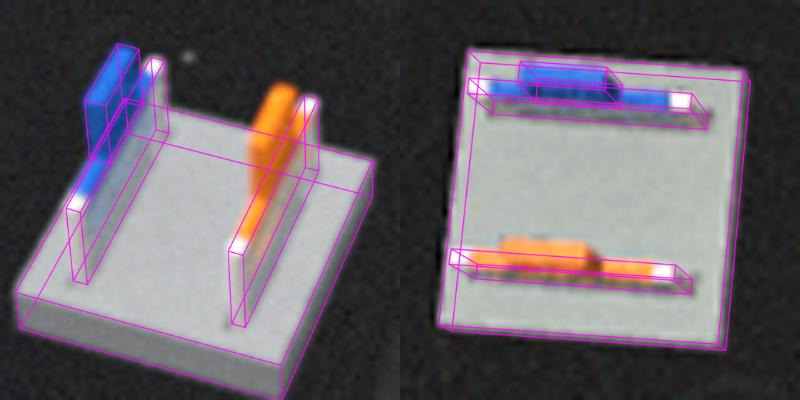

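View pics/ovB.png

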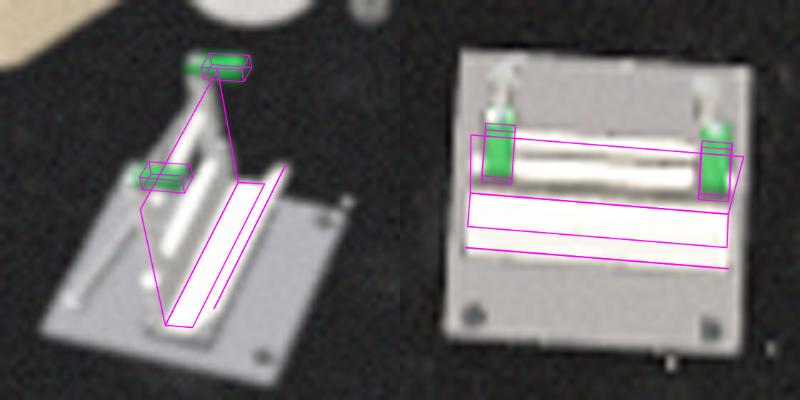

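```bash
python3 - <<'E'
s=open('f2.py').read()
s=s.replace('''    return np.concatenate(r+[q''','''    X0,X1,Y0,Y1,zb=q[11:16]
    B=[("top",X1,Y1,(277.2,186.8)),("top",X1,Y0,(320.5,189.2)),("top",X0,Y1,(274.8,226.2)),("top",X0,Y0,(319.2,228.9)),("side",X1,Y1,(241.9,242.9)),("side",X0,Y1,(283.1,252.3)),("side",X0,Y0,(296.5,221.4))]
    for n,x,y,u in B:
        r.append(proj(n,Ro.from_euler('z',ps[3]).apply([x,y,0])+[ps[0],ps[1],zb])[0]+o[n]-u)
    r.append([(zb-.006)*200])
    return np.concatenate(r+[q''')
s=s.replace("0,0,0,0],","0,0,0,0,-.06,.07,-.07,.07,.006],").replace("[:-4].reshape","[:-19].reshape").replace("q[7:].round","q[7:11].round").replace("o=q[7:])","o=q[7:11])").replace('for k,e in zip(C+S,R):','print(f(q)[-19:].round(2),q[11:]);\nfor k,e in list(zip(C+S,R))[-11:]:')
open('f3.py','w').write(s)
E
python3 f3.py
```

```text
[ 0.5939  0.1691 -0.0871] [ 0.5253 -0.1478  0.021  -0.0774] [-4.99 -4.43] [0.49 0.08 0.1  0.48]
[-0.12 -0.11  0.63  0.18 -0.27  0.16 -0.04  0.17  0.   -0.25 -0.02 -0.33
 -0.48  0.92 -0.05  0.35  0.06  0.07  0.35] [-0.06542171  0.07045172 -0.07610793  0.07407362  0.0057432 ]
top (-24, 51, 88) [-0.19  0.29]
top (-24, -51, 88) [-0.07  0.37]
top (-31, 65, 15) [ 0.01 -1.01]
top (-31, -65, 15) [ 0.17 -0.82]
top (0, 65, 0) [-0.1   0.32]
top (0, -65, 0) [0.2  0.78]
side (-24, 51, 92) [-0.03  0.53]
side (-24, -51, 92) [-0.69  0.02]
side (-31, -65, 15) [-0.75 -0.2 ]
side (-31, 65, 15) [0.27 0.06]
side (0, 65, 0) [ 0.27 -0.54]
sd [0.0015 0.0021 0.0057 0.0018 0.0023 0.0017 0.007  0.6616 0.483  0.5384
 0.5901 0.0012 0.0013 0.0017 0.0014 0.0018]
```

View pics/ovB.png

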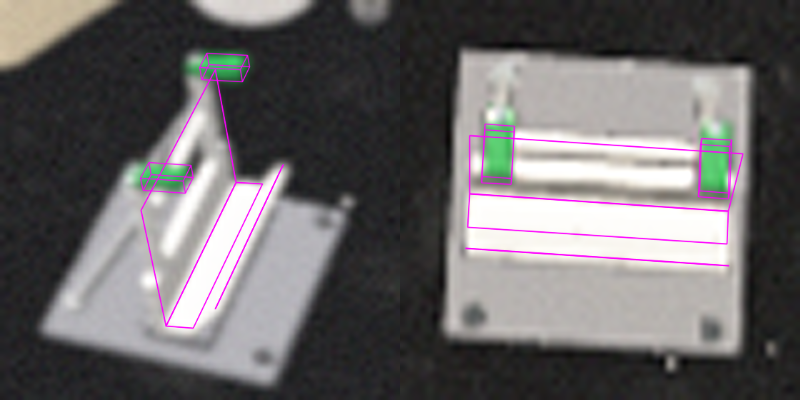

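```bash
cat > tool.py <<'E'
from fit import *
def Rt(o):
    q=np.array(o["ee_rot"]);return Ro.from_quat(q[[1,2,3,0]])
def base_rot(yaw,pitch=0):
    # cassette rotation: yaw about z then pitch about its y (positive = top away)
    return Ro.from_euler('z',yaw)*Ro.from_euler('y',pitch)
# tool from cassette: tool z=-cz ; tool y=+-cx
def toolrot(Rc):
    c=Rc.as_matrix();z=-c[:,2];y=c[:,0];return Ro.from_matrix(np.c_[np.cross(y,z),y,z])
def delta(o,p,R):
    d=(np.array(p)-o["tcp_pos"])*100
    return d.round(2),(np.degrees((R*Rt(o).inv()).as_rotvec())/8).round(3)
E
python3 - <<'E'
from tool import *
o=arm.get_obs();d=np.load("pose.npz");pc=d['pc']
print(o["clock"],delta(o,[pc[0],pc[1],.17],toolrot(base_rot(pc[2]))))
# bucket / tube rack estimates at z=.1 ,0
c=I["top"];
def back(u,v,z):
    K=np.linalg.inv(c["camera_matrix"]);dd=c["R"].T@(K@[u,v,1]);C=-c["R"].T@c["t"];return (C+dd*(z-C[2])/dd[2]).round(3)
print(back(166,161,.15),back(125,144,.18),back(100,180,.1),back(210,143,.05))
E
```

```text
0.2 (array([ 37.82, -30.93,  -5.63]), array([ 2.000e-03, -6.000e-03, -8.838e+00]))
[0.658 0.258 0.15 ] [0.704 0.374 0.18 ] [0.612 0.478 0.1  ] [0.744 0.14  0.05 ]
```

move_arm([
  [[2, -3, 0, 0, 0, -0.9], [5, -7, 0, 0, 0, -1.8], [8, -11, 0, 0, 0, -2.7], [11, -15, 0, 0, 0, -3.6], [14, -19, 0, 0, 0, -4.6], [17, -23, 0, 0, 0, -5.6], [20, -26, 0, 0, 0, -6.6], [24, -28.5, 0, 0, 0, -7.6], [29, -30, 0, 0, 0, -8.4], [34, -31, 0, 0, 0, -8.84], [37.8, -30.9, -2, 0, 0, -8.84], [37.8, -30.9, -5, 0, 0, -8.84], [37.8, -30.9, -5.6, 0, 0, -8.84], [37.8, -30.9, -5.6, 0, 0, -8.84]],
], hand=0.5, grip_force=20)

```text
clock: 1.95
tcp_pos: [0.5936, 0.1697, 0.1711]
ee_rot: [-0.0, 0.737, 0.676, -0.0]
ft_force: [0.2, 0.6, -0.7]
finger_gap: 0.0457
```

```bash
python3 - <<'E'
from tool import *
from crop import crop
o=arm.get_obs();d=np.load("pose.npz");pc=d['pc']
print(o["clock"],o["joints"].round(2),o["tcp_pos"],delta(o,[pc[0],pc[1],.095],toolrot(base_rot(pc[2]))))
s=arm.camera("side");t=arm.camera("top")
crop(s,190,220,280,340,5,"pics/a1.png");crop(t,160,150,240,240,6,"pics/a2.png")
a=cv2.imread("pics/a1.png");b=cv2.imread("pics/a2.png");b=cv2.copyMakeBorder(b,0,60,0,0,0);b=b[:600,:350] if 0 else b
cv2.imwrite("pics/a.png",cv2.resize(np.hstack([a,b]),None,fx=.85,fy=.85))
E
```

```text
1.95 [ 0.15  0.56  1.34 -0.    1.25  0.24] [0.59362635 0.16972192 0.17105482] (array([ 0.03, -0.06, -7.61]), array([ 0.   , -0.002,  0.   ]))
```

View pics/a.png

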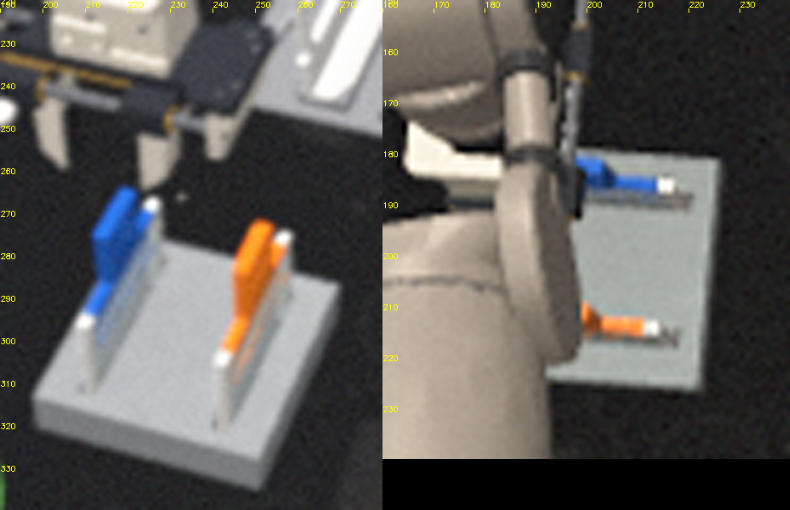

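```bash
python3 - <<'E'
from tool import *
o=arm.get_obs();R=Rt(o).as_matrix();p=o["tcp_pos"]
oo=np.load("pose.npz")['o']
for n,f in(("side",oo[2:]),("top",oo[:2])):
  for dy in(-.042,-.023,0,.023,.042):
    print(n,dy,(proj(n,p+R@[0,dy,0])+f).round(1),(proj(n,p+R@[0,dy,-.0188])+f).round(1))
s=arm.camera("side")
im=cv2.resize(s[195:295,180:280,::-1],None,fx=6,fy=6,interpolation=cv2.INTER_CUBIC)
for dy in(-.023,0,.023):
  for dx in(-.0095,.0095):
    q=((proj("side",p+R@[dx,dy,0])+oo[2:])[0]-[180,195])*6;cv2.circle(im,(int(q[0]),int(q[1])),3,(0,0,255),-1)
cv2.imwrite("pics/b.png",im)
E
```

```text
side -0.042 [[231.4 262.7]] [[231.2 257.4]]
side -0.023 [[224.5 261. ]] [[224.2 255.7]]
side 0 [[216.2 259. ]] [[215.8 253.7]]
side 0.023 [[208.  256.9]] [[207.4 251.6]]
side 0.042 [[201.2 255.3]] [[200.6 250. ]]
top -0.042 [[192.  193.1]] [[190.7 192. ]]
top -0.023 [[192.6 186.9]] [[191.3 185.7]]
top 0 [[193.4 179.4]] [[192.1 178.1]]
top 0.023 [[194.2 171.9]] [[192.9 170.5]]
top 0.042 [[194.8 165.8]] [[193.5 164.3]]
```

View pics/b.png

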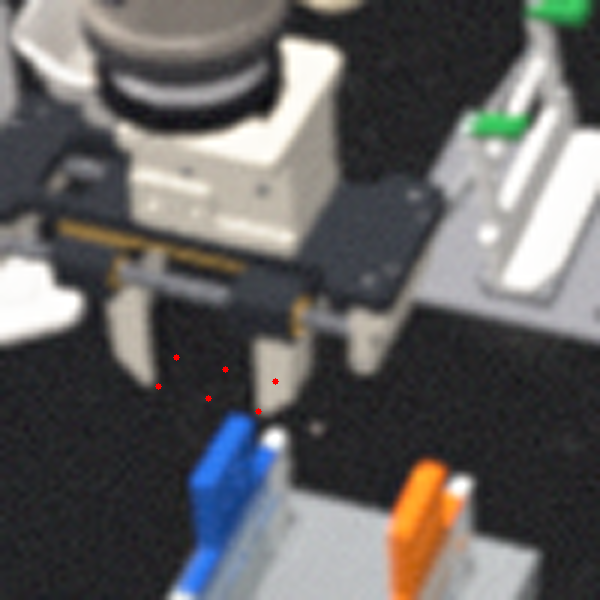

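move_arm([
  [[0, 0, -2.5, 0, 0, 0], [0, -0.05, -5, 0, 0, 0], [0, -0.05, -6.5, 0, 0, 0], [0, -0.05, -7.4, 0, 0, 0], [0, -0.05, -7.6, 0, 0, 0], [0, -0.05, -7.6, 0, 0, 0]],
])

```text
clock: 2.85
tcp_pos: [0.5943, 0.1692, 0.0954]
ee_rot: [0.0, 0.737, 0.676, 0.0]
ft_force: [-0.8, -0.4, -0.1]
finger_gap: 0.0457
```

```bash
python3 - <<'E'
from tool import *
from crop import crop
o=arm.get_obs();print(o["ft_force"])
crop(arm.camera("side"),185,225,285,335,6,"pics/c.png")
E
```

```text
[-0.75001313 -0.41176065 -0.14243525]
```

View pics/c.png

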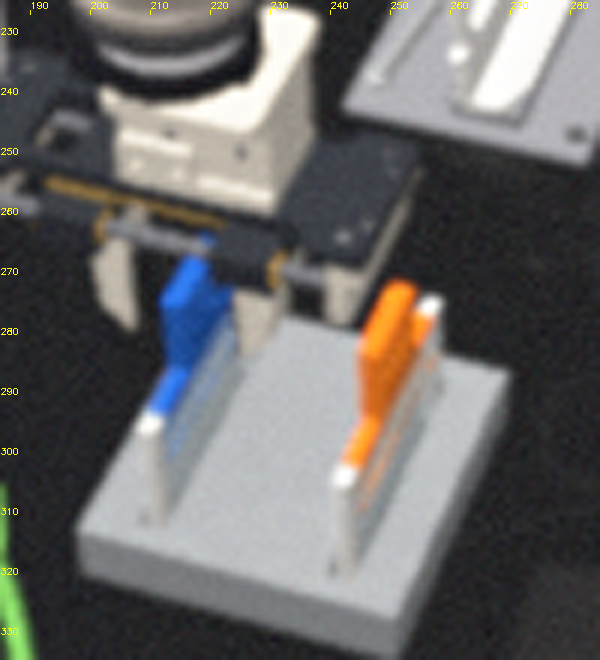

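The blue tab at (216,280) sits between the fingers at (204,280) and (227,280), and the orange cassette is clear at (250,290). I'm closing the gripper.

move_arm([
  [[0, 0, 0, 0, 0, 0], [0, 0, 0, 0, 0, 0], [0, 0, 0, 0, 0, 0], [0, 0, 0, 0, 0, 0], [0, 0, 0, 0, 0, 0], [0, 0, 0, 0, 0, 0]],
], hand=0, grip_force=20)

```text
clock: 3.65
tcp_pos: [0.5939, 0.1691, 0.0948]
ee_rot: [0.0, 0.737, 0.676, 0.0]
ft_force: [-0.6, 0.1, 1.6]
finger_gap: 0.0121
```

move_arm([
  [[0, 0, 0, 0, 0, 0], [0, 0, 1, 0, 0, 0], [0, 0, 2, 0, 0, 0], [0, 0, 3.5, 0, 0, 0], [0, 0, 6, 0, 0, 0], [0, 0, 9, 0, 0, 0], [0, 0, 12, 0, 0, 0], [0, 0, 15, 0, 0, 0], [0, 0, 16, 0, 0, 0], [0, 0, 16, 0, 0, 0], [0, 0, 16, 0, 0, 0]],
], grip_force=30)

```text
clock: 5.03
tcp_pos: [0.5933, 0.169, 0.2533]
ee_rot: [-0.001, 0.737, 0.676, -0.001]
ft_force: [-0.9, -1.0, -1.5]
finger_gap: 0.0119
```

```bash
python3 - <<'E'
from tool import *
from crop import crop
o=arm.get_obs();print(o["ft_force"],o["moment"])
crop(arm.camera("side"),190,180,290,290,6,"pics/d.png")
crop(arm.camera("top"),150,150,240,230,6,"pics/d2.png")
# where is foot relative if rigid
p=o["tcp_pos"];R=Rt(o).as_matrix();g=p-R[:,2]*.0188;print(g, (g+R[:,2]*.106))
E
```

```text
[-0.89496011 -0.97744971 -1.545366  ] [-0.08871749  0.05017197  0.01928893]
[0.59331539 0.16899555 0.27210078] [0.59305311 0.16895075 0.16610111]
```

View pics/d.png

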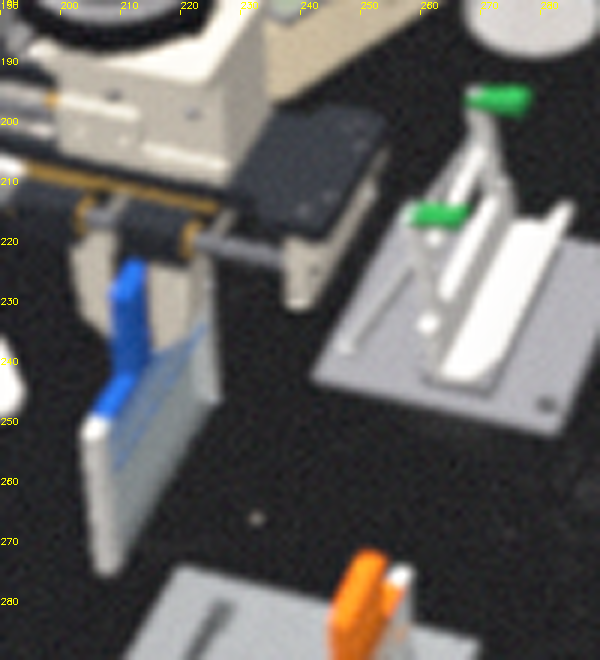

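View pics/d2.png

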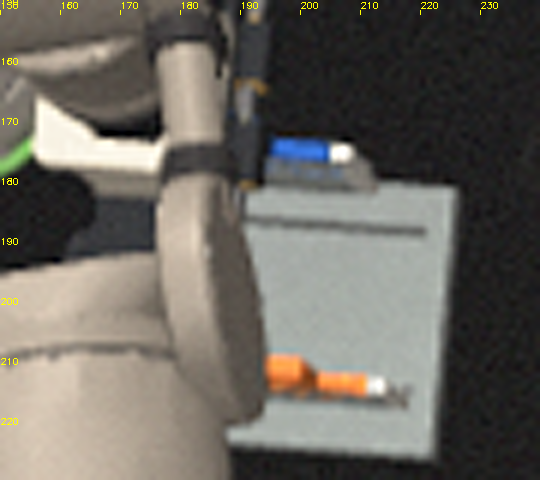

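```bash
cat > inhand.py <<'E'
from tool import *
def casrot(o):
    m=Rt(o).as_matrix();z=-m[:,2];x=m[:,1];return np.c_[x,np.cross(z,x),z]
def hand_pts(o,L,h=(0,0,0)): # L cassette local mm; h=offset (m) of cassette in cassette axes
    A=casrot(o);g=o["tcp_pos"]+A[:,2]*.0188
    return g+(np.atleast_2d(L)*mm+np.array(h)-[0,0,.106])@A.T
E
python3 - <<'E'
from inhand import *
import fit
o=arm.get_obs();oo=np.load("pose.npz")['o'];fit.OFF=oo[2:]
segs=[hand_pts(o,np.array(s)*1000) for s in box(-4,4,-58,58,0,80)+box(-6,6,-22,22,80,124)]
overlay(arm.camera("side"),"side",segs,190,205,250,285,8,"pics/e.png")
E
```

```text
(no output)
```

View pics/e.png

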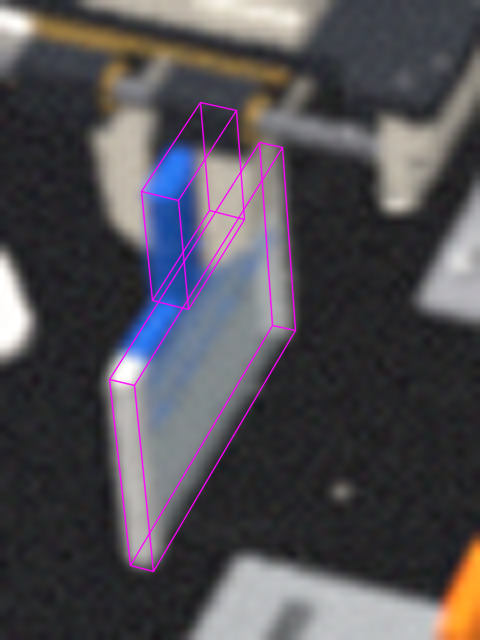

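The overlay of the nominal in-hand cassette agrees to about 1 px, with the near bottom corner at (207,275) and the far one at (226,246). The grasp is as planned, so I'm computing the insertion poses.

```bash
cat > plan.py <<'E'
from inhand import *
ps=np.load("pose.npz")['ps']
def tgt(fx,fz,th,fy=0,ps=ps):
    Rr=Ro.from_euler('z',ps[3])*Ro.from_euler('y',np.radians(10))
    Rc=Rr*Ro.from_euler('y',-np.radians(th))
    foot=Rr.apply(np.array([fx,fy,fz])*mm)+ps[:3]
    return foot+Rc.apply([0,0,.106-.0188]),toolrot(Rc),foot
def slant(fx,fz,th,s):
    t=np.radians(th);return fx-s*np.sin(t),fz+s*np.cos(t),th
def show(o,*a):
    p,R,f=tgt(*a);d=delta(o,p,R);print(np.round(a,1),"foot",f.round(3),"shift",d[0],"turn",d[1])
def where(o):
    A=casrot(o);foot=o["tcp_pos"]-A[:,2]*.0872
    Rr=(Ro.from_euler('z',ps[3])*Ro.from_euler('y',np.radians(10)))
    f=Rr.inv().apply(foot-ps[:3])*1000;M=Rr.as_matrix().T@A
    return f.round(1),"lean",np.degrees(np.arctan2(-M[0,2],M[2,2])).round(2),"yaw",np.degrees(np.arctan2(M[1,0],M[1,1])).round(2)
E
python3 - <<'E'
from plan import *
o=arm.get_obs();print(o["clock"],o["joints"].round(3))
for s in(130,60,20,8,0):show(o,*slant(-8,1.8,27,s))
E
```

```text
5.175 [ 0.153  0.5    1.201 -0.     1.442  0.241]
[-67.  117.6  27. ] foot [ 0.48  -0.144  0.149] shift [-13.9  -31.13  -2.16] turn [-0.172 -2.133  0.071]
[-35.2  55.3  27. ] foot [ 0.5   -0.146  0.082] shift [-11.86 -31.29  -8.86] turn [-0.172 -2.133  0.071]
[-17.1  19.6  27. ] foot [ 0.512 -0.147  0.043] shift [-10.7  -31.38 -12.68] turn [-0.172 -2.133  0.071]
[-11.6   8.9  27. ] foot [ 0.515 -0.147  0.032] shift [-10.35 -31.4  -13.83] turn [-0.172 -2.133  0.071]
[-8.   1.8 27. ] foot [ 0.518 -0.147  0.024] shift [-10.11 -31.42 -14.59] turn [-0.172 -2.133  0.071]
```

move_arm([
  [[0, -2, 0, 0, 0, 0], [-0.5, -6, 0, 0, 0, 0], [-1, -10.5, 0, 0, 0, 0], [-2, -15, 0, 0, 0, 0], [-4, -19.5, 0, -0.03, -0.4, 0], [-6, -24, 0, -0.06, -0.8, 0.02], [-8.5, -28, 0, -0.1, -1.2, 0.04], [-11.5, -30.5, 0, -0.14, -1.6, 0.06], [-13.5, -31.1, -0.5, -0.17, -1.9, 0.07], [-13.9, -31.1, -1.5, -0.17, -2.13, 0.07], [-13.9, -31.1, -2.2, -0.17, -2.13, 0.07], [-13.9, -31.1, -2.2, -0.17, -2.13, 0.07], [-13.9, -31.1, -2.2, -0.17, -2.13, 0.07]],
])

```text
clock: 6.8
tcp_pos: [0.4554, -0.1421, 0.233]
ee_rot: [0.109, 0.726, 0.672, 0.101]
ft_force: [-0.2, 0.1, -1.1]
finger_gap: 0.0121
```

```bash
python3 - <<'E'
from plan import *
from crop import crop
import fit
o=arm.get_obs();print(o["clock"],o["joints"].round(3),o["ft_force"],where(o))
show(o,*slant(-8,1.8,27,130));show(o,*slant(-8,1.8,27,60));show(o,*slant(-8,1.8,27,15))
oo=np.load("pose.npz")['o']
segs=[hand_pts(o,np.array(s)*1000) for s in box(-4,4,-58,58,0,80)+box(-6,6,-22,22,80,124)]+[st(ps,np.array(s)) for s in box(-24,0,44,58,88,96)+box(-24,0,-58,-44,88,96)+box(-16,0,-65,65,0,0)+box(-31,-31,-65,65,15,15)]
fit.OFF=oo[2:];overlay(arm.camera("side"),"side",segs,225,150,325,250,6,"pics/f1.png")
fit.OFF=oo[:2];overlay(arm.camera("top"),"top",segs,250,150,340,240,6,"pics/f2.png")
E
```

```text
6.8 [-0.556  0.093  1.876  0.173  0.914 -0.567] [-0.23253855  0.0933351  -1.12301403] (array([-66.1,   0.3, 118.9]), 'lean', np.float64(27.1), 'yaw', np.float64(0.02))
[-67.  117.6  27. ] foot [ 0.48  -0.144  0.149] shift [-0.1  -0.02 -0.11] turn [-0.002  0.013 -0.004]
[-35.2  55.3  27. ] foot [ 0.5   -0.146  0.082] shift [ 1.94 -0.18 -6.8 ] turn [-0.002  0.013 -0.004]
[-14.8  15.2  27. ] foot [ 0.513 -0.147  0.039] shift [  3.26  -0.28 -11.1 ] turn [-0.002  0.013 -0.004]
```

View pics/f1.png

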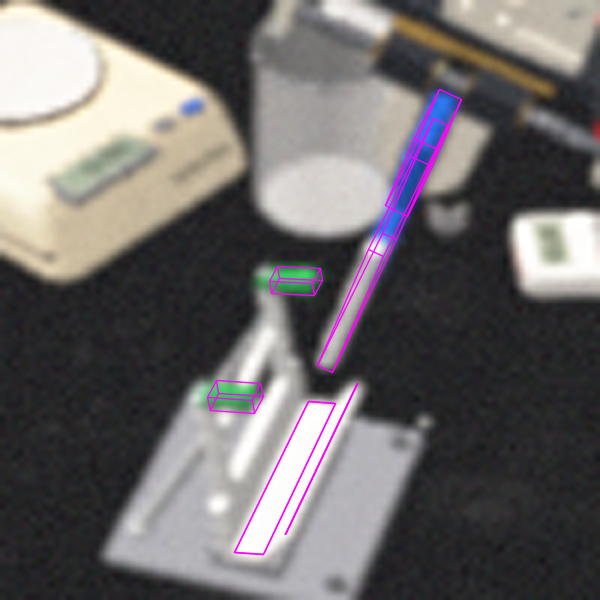

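View pics/f2.png

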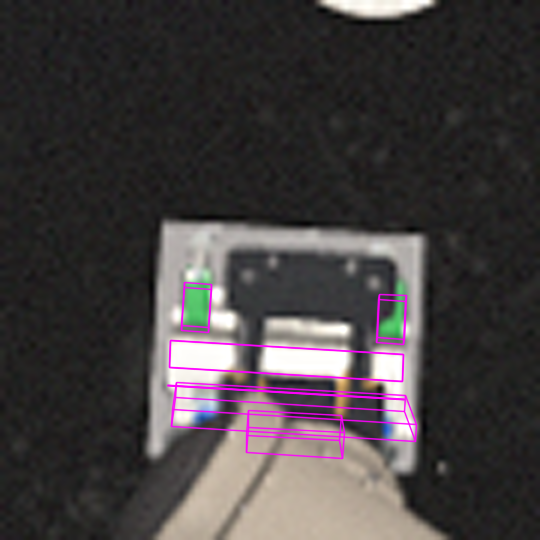

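move_arm([
  [[0.6, 0, -2, 0, 0, 0], [1.3, -0.1, -4.5, 0, 0, 0], [1.95, -0.2, -6.8, 0, 0, 0], [2.5, -0.25, -8.6, 0, 0, 0], [2.95, -0.3, -10, 0, 0, 0], [3.25, -0.3, -11, 0, 0, 0], [3.25, -0.3, -11.1, 0, 0, 0], [3.25, -0.3, -11.1, 0, 0, 0]],
])

```text
clock: 7.9
tcp_pos: [0.4876, -0.145, 0.1221]
ee_rot: [0.109, 0.726, 0.672, 0.101]
ft_force: [-0.2, 1.1, -1.0]
finger_gap: 0.0117
```

```bash
cat > look.py <<'E'
import sys
from plan import *
from crop import crop
import fit
o=arm.get_obs();print(o["clock"],o["joints"].round(3),o["ft_force"].round(2),o["moment"].round(3),where(o))
oo=np.load("pose.npz")['o'];s=arm.camera("side")
segs=[hand_pts(o,np.array(s)*1000) for s in box(-4,4,-58,58,0,80)+box(-6,6,-22,22,80,124)]
fit.OFF=oo[2:];overlay(s,"side",segs,235,175,305,255,6,"pics/l1.png")
overlay(s,"side",[],235,175,305,255,6,"pics/l2.png")
cv2.imwrite(f"pics/{sys.argv[1]}.png",cv2.resize(np.hstack([cv2.imread("pics/l1.png"),cv2.imread("pics/l2.png")]),(800,457)))
E
python3 look.py g
```

```text
7.9 [-0.521  0.301  1.97   0.223  0.611 -0.61 ] [-0.22  1.11 -1.04] [-0.097  0.314 -0.005] (array([-15.1,  -0.1,  15.4]), 'lean', np.float64(27.13), 'yaw', np.float64(-0.0))
```

View pics/g.png

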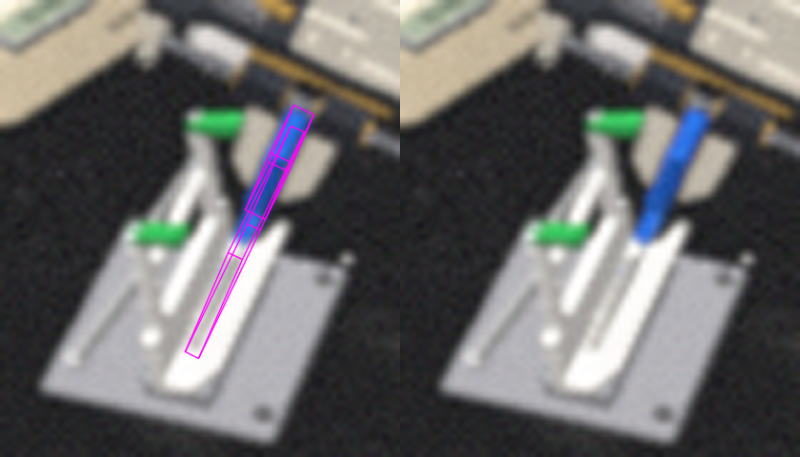

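move_arm([
  [[0.1, 0, -0.3, 0, 0, 0], [0.2, 0, -0.6, 0, 0, 0], [0.3, 0, -0.9, 0, 0, 0], [0.35, 0, -1.1, 0, 0, 0], [0.38, 0, -1.2, 0, 0, 0], [0.38, 0, -1.2, 0, 0, 0]],
])

```text
clock: 8.7
tcp_pos: [0.4912, -0.1449, 0.1096]
ee_rot: [0.109, 0.726, 0.672, 0.101]
ft_force: [-0.0, -0.0, -2.9]
finger_gap: 0.0118
```

```bash
python3 look.py h
```

```text
8.7 [-0.516  0.328  1.975  0.231  0.579 -0.616] [-0.05 -0.   -2.92] [-0.105  0.361 -0.032] (array([-9.4,  0.3,  3.7]), 'lean', np.float64(27.09), 'yaw', np.float64(-0.01))
```

View pics/h.png

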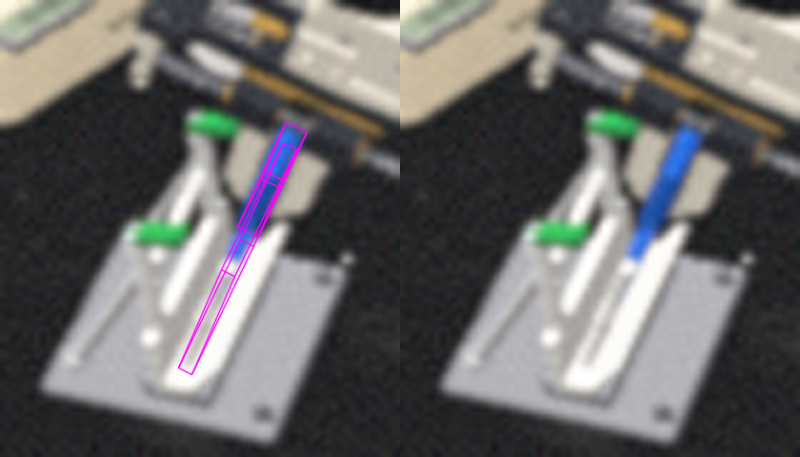

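move_arm([
  [[0.02, 0, -0.1, 0, 0, 0], [0.05, 0, -0.2, 0, 0, 0], [0.05, 0, -0.2, 0, 0, 0]],
])

```text
clock: 9.12
tcp_pos: [0.4917, -0.1449, 0.1077]
ee_rot: [0.109, 0.726, 0.672, 0.101]
ft_force: [-0.1, -0.8, -1.8]
finger_gap: 0.0116
```

move_arm([
  [[0.02, 0, -0.05, 0, 0, 0], [0.03, 0, -0.1, 0, 0, 0], [0.03, 0, -0.1, 0, 0, 0]],
])

```text
clock: 9.5
tcp_pos: [0.492, -0.1449, 0.1067]
ee_rot: [0.109, 0.726, 0.672, 0.101]
ft_force: [-0.3, 0.1, -0.8]
finger_gap: 0.0118
```

move_arm([
  [[0.02, 0, -0.05, 0, 0, 0], [0.03, 0, -0.1, 0, 0, 0], [0.03, 0, -0.1, 0, 0, 0]],
])

```text
clock: 9.88
tcp_pos: [0.4924, -0.145, 0.106]
ee_rot: [0.109, 0.726, 0.672, 0.101]
ft_force: [-0.8, 0.2, 1.5]
finger_gap: 0.012
```

move_arm([
  [[0.01, 0, -0.05, 0, 0, 0], [0.02, 0, -0.1, 0, 0, 0], [0.02, 0, -0.1, 0, 0, 0]],
])

```text
clock: 10.25
tcp_pos: [0.4926, -0.145, 0.1058]
ee_rot: [0.109, 0.726, 0.672, 0.101]
ft_force: [-6.2, 1.3, 13.0]
finger_gap: 0.0117
```

```bash
python3 look.py i
```

```text
10.25 [-0.515  0.336  1.977  0.235  0.568 -0.62 ] [-6.25  1.3  12.95] [0.185 0.917 0.096] (array([-7.3,  0.3,  0.2]), 'lean', np.float64(27.16), 'yaw', np.float64(0.02))
```

View pics/i.png

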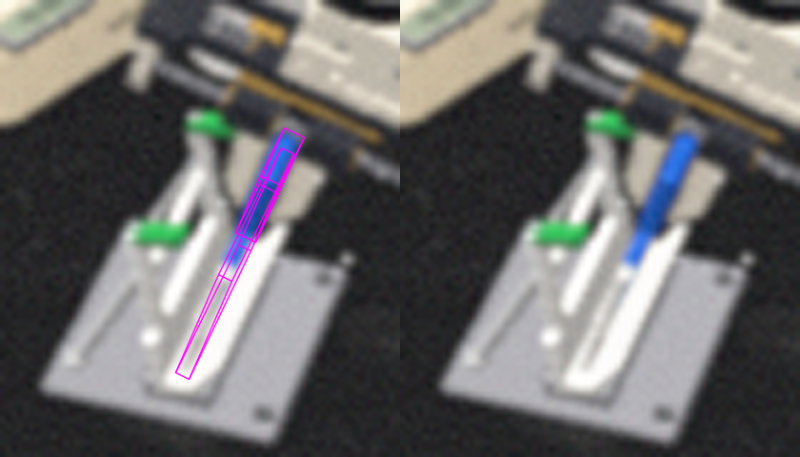

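move_arm([
  [[0, 0, 0.1, 0, 0, 0], [0, 0, 0.2, 0, 0, 0], [0, 0, 0.2, 0, 0, 0]],
])

```text
clock: 10.68
tcp_pos: [0.4924, -0.1449, 0.1065]
ee_rot: [0.109, 0.726, 0.672, 0.101]
ft_force: [0.0, 0.2, -1.6]
finger_gap: 0.0122
```

move_arm([
  [[0.1, 0, 0, 0, 0, 0], [0.2, 0, 0, 0, 0, 0], [0.2, 0, 0, 0, 0, 0]],
])

```text
clock: 11.05
tcp_pos: [0.4946, -0.1449, 0.1067]
ee_rot: [0.109, 0.726, 0.672, 0.101]
ft_force: [0.8, -0.0, -1.8]
finger_gap: 0.0123
```

move_arm([
  [[0.1, 0, 0, 0, 0, 0], [0.15, 0, 0, 0, 0, 0], [0.15, 0, 0, 0, 0, 0]],
])

```text
clock: 11.42
tcp_pos: [0.496, -0.1449, 0.1068]
ee_rot: [0.109, 0.726, 0.672, 0.101]
ft_force: [-0.4, -0.1, -1.5]
finger_gap: 0.0119
```

move_arm([
  [[0.05, 0, 0, 0, 0, 0], [0.1, 0, 0, 0, 0, 0], [0.1, 0, 0, 0, 0, 0]],
])

```text
clock: 11.8
tcp_pos: [0.4969, -0.1449, 0.1067]
ee_rot: [0.109, 0.726, 0.672, 0.101]
ft_force: [-1.0, 0.8, -0.5]
finger_gap: 0.0121
```

move_arm([
  [[0.05, 0, 0, 0, 0, 0], [0.1, 0, 0, 0, 0, 0], [0.1, 0, 0, 0, 0, 0]],
])

```text
clock: 12.18
tcp_pos: [0.4973, -0.1448, 0.1067]
ee_rot: [0.108, 0.726, 0.672, 0.101]
ft_force: [-6.0, -1.1, 3.5]
finger_gap: 0.012
```

```bash
python3 look.py j
```

```text
12.175 [-0.508  0.342  1.963  0.228  0.577 -0.606] [-5.98 -1.08  3.49] [-0.302  1.336 -0.07 ] (array([-3. ,  0.9,  1.8]), 'lean', np.float64(27.03), 'yaw', np.float64(0.01))
```

View pics/j.png

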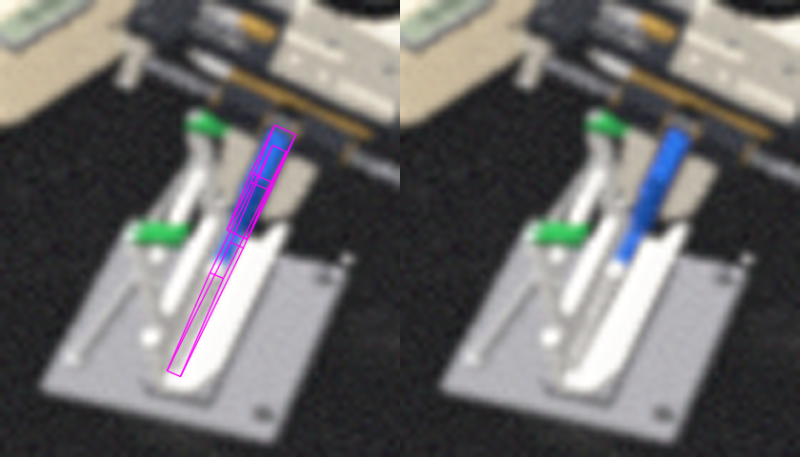

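```bash
python3 - <<'E'
from plan import *
o=arm.get_obs()
for th in(27,22,17,12,8,5,2,0):
    t=np.radians(th);show(o,-4*np.cos(t)-1.2,-.4+4*np.sin(t),th)
E
```

```text
[-4.8  1.4 27. ] foot [ 0.521 -0.147  0.023] shift [-0.19 -0.06 -0.  ] turn [-0.007  0.004 -0.002]
[-4.9  1.1 22. ] foot [ 0.521 -0.147  0.023] shift [ 0.53 -0.12  0.16] turn [ 0.042  0.627 -0.002]
[-5.   0.8 17. ] foot [ 0.521 -0.147  0.023] shift [ 1.26 -0.18  0.26] turn [ 0.09   1.25  -0.002]
[-5.1  0.4 12. ] foot [ 0.52  -0.147  0.022] shift [ 2.   -0.23  0.28] turn [ 1.380e-01  1.873e+00 -1.000e-03]
[-5.2  0.2  8. ] foot [ 0.52  -0.147  0.022] shift [ 2.6  -0.28  0.26] turn [ 1.770e-01  2.372e+00 -1.000e-03]
[-5.2 -0.1  5. ] foot [ 0.52  -0.147  0.022] shift [ 3.05 -0.31  0.21] turn [ 2.060e-01  2.746e+00 -1.000e-03]
[-5.2 -0.3  2. ] foot [ 0.52  -0.147  0.022] shift [ 3.49 -0.35  0.14] turn [ 2.35e-01  3.12e+00 -1.00e-03]
[-5.2 -0.4  0. ] foot [ 0.52  -0.147  0.022] shift [ 3.79 -0.37  0.08] turn [ 2.540e-01  3.369e+00 -1.000e-03]
```

move_arm([
  [[-0.25, -0.06, 0, 0, 0, 0], [-0.25, -0.06, 0, 0, 0, 0], [0.1, -0.09, 0.1, 0.02, 0.31, 0], [0.48, -0.12, 0.17, 0.04, 0.63, 0], [0.85, -0.15, 0.22, 0.065, 0.94, 0], [1.2, -0.18, 0.26, 0.09, 1.25, 0], [1.57, -0.2, 0.28, 0.115, 1.56, 0], [1.94, -0.23, 0.29, 0.14, 1.87, 0], [1.94, -0.23, 0.29, 0.14, 1.87, 0], [1.94, -0.23, 0.29, 0.14, 1.87, 0]],
])

```text
clock: 13.48
tcp_pos: [0.5172, -0.147, 0.1094]
ee_rot: [0.013, 0.734, 0.679, 0.013]
ft_force: [-0.4, 0.5, -0.7]
finger_gap: 0.0118
```

```bash
python3 look.py k; python3 - <<'E'
from plan import *
o=arm.get_obs()
for th in(8,5,2,0):
    t=np.radians(th);show(o,-4*np.cos(t)-1.2,-.4+4*np.sin(t),th)
E
```

```text
13.475 [-0.427  0.469  1.683  0.016  0.955 -0.359] [-0.41  0.49 -0.66] [-0.079  0.04   0.   ] (array([-5.1,  0.1,  0.3]), 'lean', np.float64(12.12), 'yaw', np.float64(0.0))
[-5.2  0.2  8. ] foot [ 0.52  -0.147  0.022] shift [ 0.62 -0.06 -0.03] turn [0.038 0.514 0.001]
[-5.2 -0.1  5. ] foot [ 0.52  -0.147  0.022] shift [ 1.07 -0.09 -0.08] turn [0.067 0.888 0.001]
[-5.2 -0.3  2. ] foot [ 0.52  -0.147  0.022] shift [ 1.52 -0.12 -0.15] turn [9.600e-02 1.262e+00 1.000e-03]
[-5.2 -0.4  0. ] foot [ 0.52  -0.147  0.022] shift [ 1.82 -0.15 -0.21] turn [1.150e-01 1.511e+00 1.000e-03]
```

View pics/k.png

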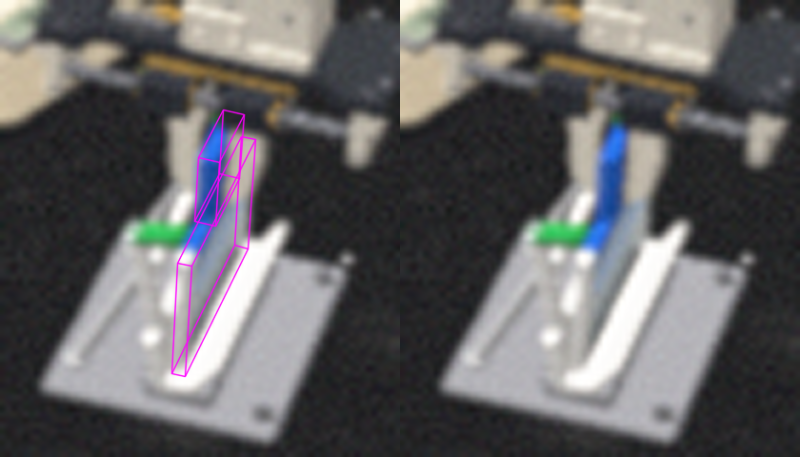

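move_arm([
  [[0.3, -0.03, -0.01, 0.02, 0.26, 0], [0.62, -0.06, -0.03, 0.04, 0.51, 0], [0.85, -0.07, -0.05, 0.05, 0.7, 0], [1.07, -0.09, -0.08, 0.067, 0.89, 0], [1.07, -0.09, -0.08, 0.067, 0.89, 0]],
])

```text
clock: 14.15
tcp_pos: [0.5282, -0.1481, 0.1087]
ee_rot: [-0.032, 0.733, 0.679, -0.03]
ft_force: [0.3, -0.4, -1.5]
finger_gap: 0.0118
```

move_arm([
  [[0.23, -0.015, -0.03, 0.015, 0.19, 0], [0.45, -0.03, -0.07, 0.03, 0.37, 0], [0.45, -0.03, -0.07, 0.03, 0.37, 0]],
])

```text
clock: 14.52
tcp_pos: [0.5328, -0.1484, 0.108]
ee_rot: [-0.051, 0.732, 0.678, -0.047]
ft_force: [-0.6, 0.2, -1.0]
finger_gap: 0.0119
```

```bash
python3 look.py m; python3 - <<'E'
from plan import *
o=arm.get_obs()
for a in((-5.2,-.4,0),(-4.2,-.4,0),(-3.6,-.4,0),(-3.6,-1.2,0)):show(o,*a)
E
```

```text
14.525 [-0.386  0.586  1.481 -0.045  1.208 -0.29 ] [-0.57  0.23 -1.  ] [-0.135 -0.122 -0.006] (array([-4.6, -0.1, -0.3]), 'lean', np.float64(2.0), 'yaw', np.float64(0.0))
[-5.2 -0.4  0. ] foot [ 0.52  -0.147  0.022] shift [ 0.27 -0.02 -0.06] turn [ 0.019  0.249 -0.   ]
[-4.2 -0.4  0. ] foot [ 0.521 -0.147  0.021] shift [ 0.36 -0.02 -0.07] turn [ 0.019  0.249 -0.   ]
[-3.6 -0.4  0. ] foot [ 0.522 -0.147  0.021] shift [ 0.42 -0.03 -0.08] turn [ 0.019  0.249 -0.   ]
[-3.6 -1.2  0. ] foot [ 0.522 -0.147  0.02 ] shift [ 0.41 -0.03 -0.16] turn [ 0.019  0.249 -0.   ]
```

View pics/m.png

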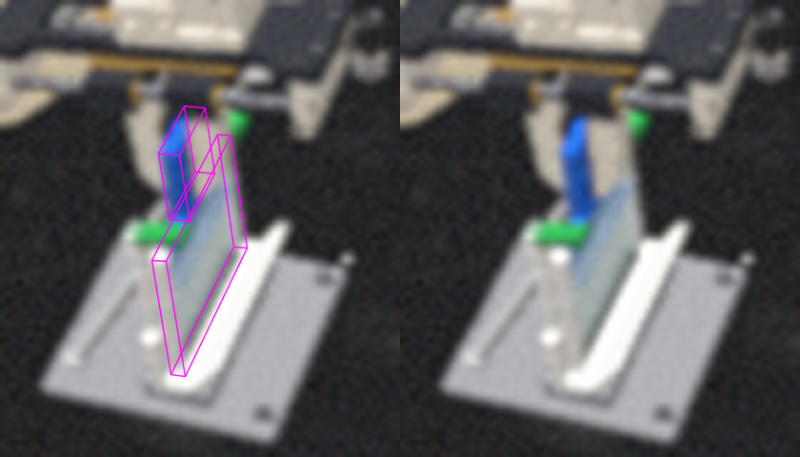

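move_arm([
  [[0.18, -0.01, -0.03, 0.01, 0.12, 0], [0.36, -0.02, -0.07, 0.02, 0.25, 0], [0.36, -0.02, -0.07, 0.02, 0.25, 0], [0.36, -0.02, -0.07, 0.02, 0.25, 0]],
])

```text
clock: 15.08
tcp_pos: [0.5362, -0.1486, 0.1073]
ee_rot: [-0.064, 0.731, 0.677, -0.059]
ft_force: [0.4, -0.5, -1.0]
finger_gap: 0.0116
```

move_arm([
  [[0.01, 0, -0.07, 0, 0, 0], [0.01, 0, -0.1, 0, 0, 0], [0.01, 0, -0.1, 0, 0, 0]],
])

```text
clock: 15.45
tcp_pos: [0.5362, -0.1486, 0.1064]
ee_rot: [-0.064, 0.731, 0.677, -0.059]
ft_force: [0.2, 0.4, -1.1]
finger_gap: 0.0117
```

move_arm([
  [[0.05, 0, -0.01, 0, 0, 0], [0.08, 0, -0.02, 0, 0, 0], [0.08, 0, -0.02, 0, 0, 0]],
])

```text
clock: 15.82
tcp_pos: [0.5363, -0.1486, 0.1064]
ee_rot: [-0.065, 0.731, 0.677, -0.06]
ft_force: [-5.3, 1.3, 2.6]
finger_gap: 0.0119
```

move_arm([
  [[0, 0, -0.05, 0, 0, 0], [0, 0, -0.08, 0, 0, 0], [0, 0, -0.08, 0, 0, 0]],
])

```text
clock: 16.2
tcp_pos: [0.5363, -0.1486, 0.1061]
ee_rot: [-0.065, 0.731, 0.677, -0.06]
ft_force: [-7.3, -0.3, 6.5]
finger_gap: 0.0116
```

```bash
python3 look.py n
```

```text
16.2 [-0.378  0.615  1.439 -0.055  1.258 -0.279] [-7.34 -0.29  6.51] [-0.03   1.325  0.031] (array([-4.1,  0.1, -1.5]), 'lean', np.float64(-0.11), 'yaw', np.float64(0.0))
```

move_arm([
  [[0, 0, -0.05, 0, 0, 0], [-0.02, 0, -0.08, 0, 0, 0], [-0.02, 0, -0.08, 0, 0, 0]],
])

```text
clock: 16.62
tcp_pos: [0.5363, -0.1486, 0.1061]
ee_rot: [-0.064, 0.731, 0.677, -0.06]
ft_force: [-7.0, 1.0, 11.9]
finger_gap: 0.012
```

```bash
python3 look.py p
```

```text
16.625 [-0.378  0.614  1.439 -0.055  1.257 -0.279] [-6.98  1.01 11.87] [0.084 1.624 0.064] (array([-4. ,  0. , -1.5]), 'lean', np.float64(-0.07), 'yaw', np.float64(-0.0))
```

View pics/p.png

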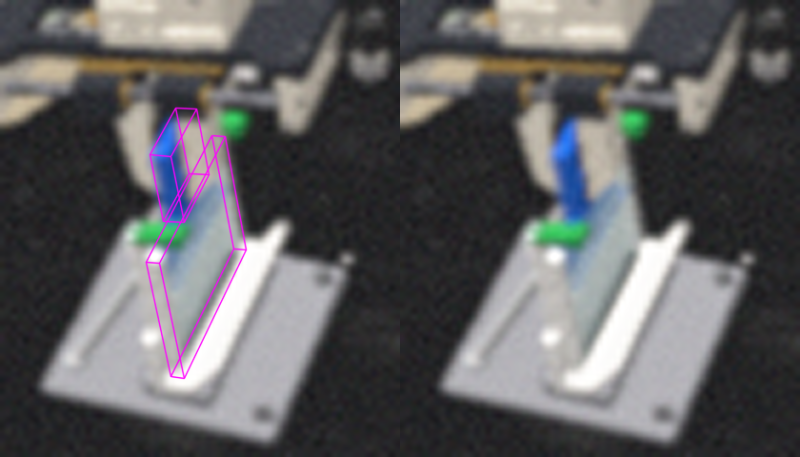

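move_arm([
  [[0, 0, 0.05, 0, 0, 0], [0, 0, 0.08, 0, 0, 0], [0, 0, 0.08, 0, 0, 0]],
], grip_force=10)

```text
clock: 17.05
tcp_pos: [0.5363, -0.1486, 0.1061]
ee_rot: [-0.064, 0.731, 0.677, -0.06]
ft_force: [-5.2, 0.7, 6.3]
finger_gap: 0.0119
```

move_arm([
  [[0, 0, 0, 0, 0, 0], [0, 0, 0, 0, 0, 0], [0, 0, 0, 0, 0, 0], [0, 0, 0, 0, 0, 0], [0, 0, 0, 0, 0, 0]],
], hand=0.35)

```text
clock: 17.68
tcp_pos: [0.537, -0.1486, 0.1054]
ee_rot: [-0.064, 0.731, 0.677, -0.059]
ft_force: [0.4, 0.9, -0.7]
finger_gap: 0.0323
```

```bash
python3 look.py q
```

```text
17.675 [-0.378  0.615  1.439 -0.054  1.255 -0.279] [ 0.41  0.94 -0.75] [-0.076 -0.041  0.01 ] (array([-3.2,  0.1, -2.1]), 'lean', np.float64(-0.01), 'yaw', np.float64(-0.0))
```

View pics/q.png

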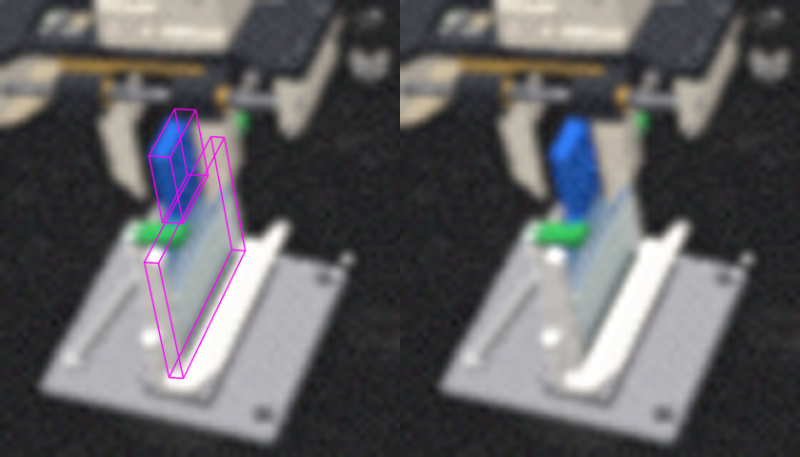

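Released and the cassette stayed put, with the strip top at (153,255) under the near hook. I'm withdrawing along the tool axis, then moving away.

move_arm([
  [[0.17, 0, 1, 0, 0, 0], [0.35, -0.03, 2, 0, 0, 0], [0.6, -0.05, 3.5, 0, 0, 0], [0.9, -0.07, 5.2, 0, 0, 0], [1.4, -0.1, 8, 0, 0, 0], [1.4, -0.1, 11, 0, 0, 0], [0, 0, 14, 0, -0.6, 0], [-4, 3, 16, 0, -1.2, 0], [-8, 6, 16, 0, -1.2, 0], [-12, 10, 16, 0, -1.2, 0], [-15, 15, 16, 0, -1.2, 0], [-17, 20, 16, 0, -1.2, 0], [-17, 20, 16, 0, -1.2, 0]],
])

```text
clock: 19.35
tcp_pos: [0.3656, 0.0538, 0.2668]
ee_rot: [-0.007, 0.732, 0.681, 0.003]
ft_force: [0.6, -0.6, 0.2]
finger_gap: 0.0319
```

```bash
python3 - <<'E'
from plan import *
from crop import crop
import fit
o=arm.get_obs();print(o["clock"],o["ft_force"].round(1))
oo=np.load("pose.npz")['o'];s=arm.camera("side");t=arm.camera("top")
q=ps.copy()
segs=[st(q,np.array(x)+[-.004,0,-.001]) for x in box(-4,4,-58,58,0,80)+box(-6,6,-22,22,80,124)]
fit.OFF=oo[2:];overlay(s,"side",segs,235,175,305,255,7,"pics/l1.png");overlay(s,"side",[],235,175,305,255,7,"pics/r1.png")
overlay(t,"top",[],265,170,331,236,9,"pics/r2.png")
fit.OFF=oo[:2];overlay(t,"top",segs,265,170,331,236,9,"pics/r3.png")
cv2.imwrite("pics/ra.png",cv2.resize(np.hstack([cv2.imread("pics/l1.png"),cv2.imread("pics/r1.png")]),(800,457)))
cv2.imwrite("pics/rb.png",cv2.resize(np.hstack([cv2.imread("pics/r3.png"),cv2.imread("pics/r2.png")]),(800,400)))
cv2.imwrite("pics/rc.png",cv2.resize(s[:,:,::-1],(800,600)))
E
```

```text
19.35 [ 0.6 -0.6  0.2]
```

View pics/ra.png

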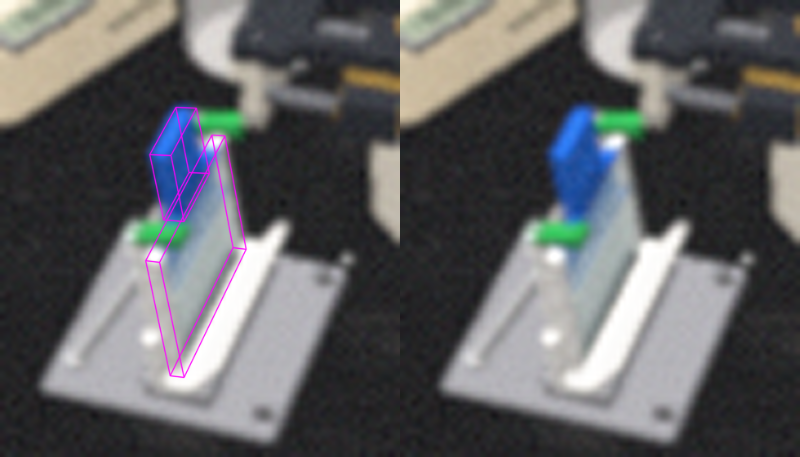

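View pics/rb.png

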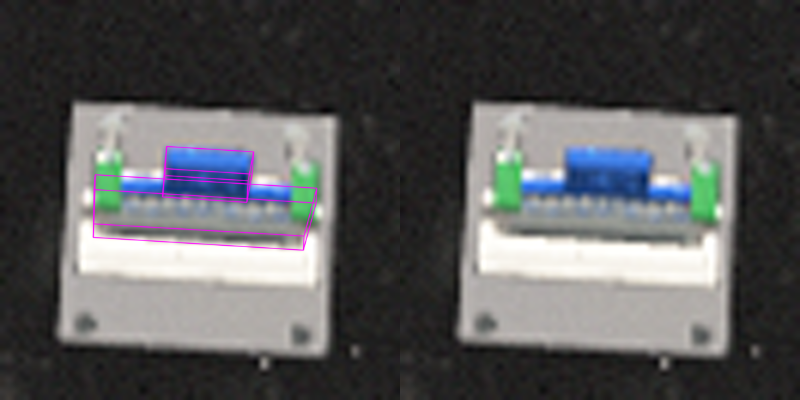

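View pics/rc.png

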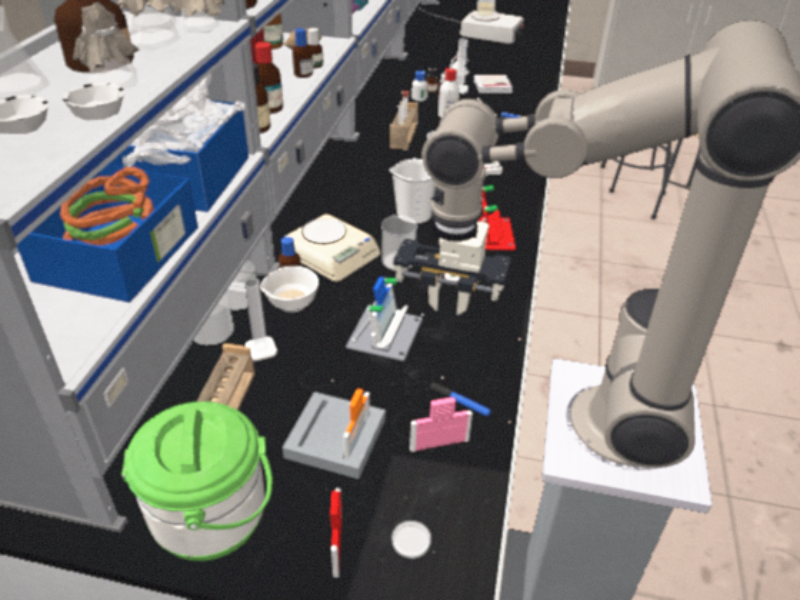

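```bash
python3 - <<'E'
from station import arm
from crop import crop
crop(arm.camera("top"),272,184,324,222,14,"pics/u.png")
crop(arm.camera("side"),250,190,295,250,10,"pics/v.png")
E
```

```text
(no output)
```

View pics/u.png

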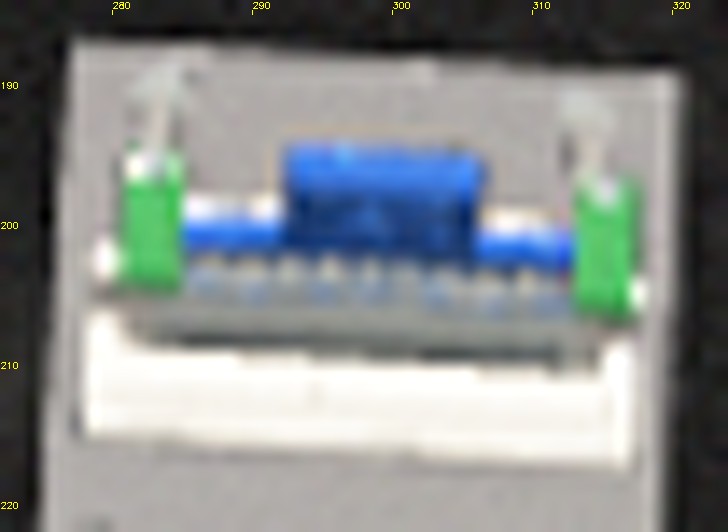

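View pics/v.png

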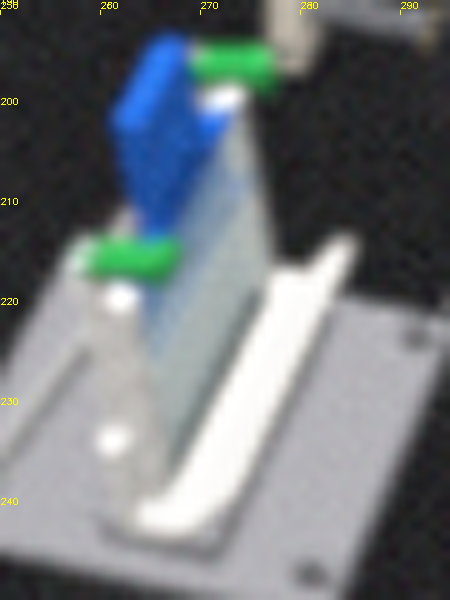

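```bash
python3 - <<'E'
from station import arm
o=arm.get_obs();print(o["clock"],abs(o["qvel"]).max());print(arm.hand_in())
E
```

```text
19.55 0.013467349816540306
the job is handed in; nothing more can be done
None
```

I took the blue-comb cassette straight up out of its slot by the tab. I leaned it 27° forward of the backrest and slid it in front of the green hooks into the trough. Contact showed where the floor and backrest were, so I then straightened it under the hooks, pressed it lightly down and back, let go and backed away. I handed it in at about 19.6 s, and no wrist force I read passed about 15 N.

**Last checks:**
- **Seating:** the pictures after release show the glass under both hooks, with the tab between them. The lower edge runs parallel to the trough (about 3.2° against 3.15° in the top image). I felt floor and backrest contact before letting go.
- **Centring:** within about 1.5 mm.
- **Other items:** the orange cassette stands untouched in its slot, the other objects look undisturbed, and the robot touches nothing.

**Disagreement:** my camera fit of the stand was off by about 1–1.5 mm in floor height, and its tilt in the top view was about 1° steeper than the pictures show. I used the contact readings for the heights. That the cassette lies flat rests on those contacts and on the image, to about a pixel (2–3 mm).

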